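# Line up the stoneware canisters by height on their stand

### The job

Put the four stoneware canisters back on their birch stand in order of height, one in the middle of each cork pad: the tallest at the end next to the wooden capsule tower, stepping down to the shortest at the end next to the glass milk jug. Keep the canisters upright, and leave the tower and the jug where they stand.

Things in the scene. Friction and masses are not known exactly. Their poses are not given: they have to be found in the camera images.
- canister_largest: tallest of four round white stoneware canisters, 70 mm in diameter, 132 mm from underside to top of its flat wooden lid, plus a round upright wooden knob in the middle of the lid, 26 mm in diameter, 26 mm tall (158 mm in all). Lid sealed on: lift by knob or body. About 480 g. Origin: centre of the underside. Starts on the shelf top (z = 0), in a loose row before the stand.
- canister_large: second tallest of four round white stoneware canisters, 64 mm in diameter, 108 mm from underside to top of its flat wooden lid, plus a round upright wooden knob in the middle of the lid, 26 mm in diameter, 26 mm tall (134 mm in all). Lid sealed on: lift by knob or body. About 360 g. Origin: centre of the underside. Starts on the shelf top (z = 0), in a loose row before the stand.
- canister_small: second shortest of four round white stoneware canisters, 57 mm in diameter, 84 mm from underside to top of its flat wooden lid, plus a round upright wooden knob in the middle of the lid, 26 mm in diameter, 26 mm tall (110 mm in all). Lid sealed on: lift by knob or body. About 250 g. Origin: centre of the underside. Starts on the shelf top (z = 0), in a loose row before the stand.
- canister_smallest: shortest of four round white stoneware canisters, 50 mm in diameter, 60 mm from underside to top of its flat wooden lid, plus a round upright wooden knob in the middle of the lid, 26 mm in diameter, 26 mm tall (86 mm in all). Lid sealed on: lift by knob or body. About 160 g. Origin: centre of the underside. Starts on the shelf top (z = 0), in a loose row before the stand.
- pad_a: one of four identical round cork pads, 80 mm in diameter, 4 mm thick, fixed in a straight row, 95 mm between centres, on a low fixed birch board (385 x 115 x 18 mm). Which lettered pad lies where in the row differs each time. Origin: centre of the pad's underside, 18 mm above the shelf top; a canister on it stands 4 mm above this.
- pad_b: one of four identical round cork pads, 80 mm in diameter, 4 mm thick, fixed in a straight row, 95 mm between centres, on a low fixed birch board (385 x 115 x 18 mm). Which lettered pad lies where in the row differs each time. Origin: centre of the pad's underside, 18 mm above the shelf top; a canister on it stands 4 mm above this.
- pad_c: one of four identical round cork pads, 80 mm in diameter, 4 mm thick, fixed in a straight row, 95 mm between centres, on a low fixed birch board (385 x 115 x 18 mm). Which lettered pad lies where in the row differs each time. Origin: centre of the pad's underside, 18 mm above the shelf top; a canister on it stands 4 mm above this.
- pad_d: one of four identical round cork pads, 80 mm in diameter, 4 mm thick, fixed in a straight row, 95 mm between centres, on a low fixed birch board (385 x 115 x 18 mm). Which lettered pad lies where in the row differs each time. Origin: centre of the pad's underside, 18 mm above the shelf top; a canister on it stands 4 mm above this.
- capsule_tower: wooden coffee capsule tower, loose, square column 96 mm wide with capsules on its faces, round base 112 mm in diameter, 201 mm tall. Stands on the shelf top beyond one end of the pad row, its axis about 160 mm from the nearest pad's centre; at which end differs. Origin: centre of the underside. Not to be moved.
- milk_jug: glass milk jug, loose, empty, 82 mm in diameter, 115 mm tall, handle reaching 71 mm from its axis. Stands on the shelf top beyond the other end of the pad row, about 160 mm from the nearest pad's centre. Origin: centre of the underside. Not to be moved.
Not all that is in view belongs to the job. What is shaped like the canister_small but blue, red or turquoise is not meant.

How it is judged:
By the outcome, as a careful person would: the job done as asked, in the order asked, and still so for the second after the job is handed in, with the robot touching nothing.
It also fails if it takes over 128 s, if anything falls off the work surface, if the arm or the gripper's body presses on something with over 40 N, if the wrist force passes 120 N, or if a joint passes its speed limit or range.

### The arm

A 6-joint arm with a two-finger parallel gripper is mounted at the origin on the work surface. World frame = base frame: x ahead of the robot, y to its left, z up, the work surface at z = 0. Lengths are in m, angles in rad, forces in N, time in s.
With the tool pointing down it reaches from about 0.225 to 0.875 m from the base axis. Payload 3.4 kg.
Tool frame: the origin (TCP) lies at the very end of the fingers, on their centre line; the grasp point (between the pads) lies behind it (manip.grasp_offset is the z of the grasp point in the tool frame, in m); z points along the fingers, y is the line along which they close (so a half turn about z gives the same grasp; the last joint's range is limited). The gripper opens to 85 mm and grips with 20 to 120 N. Pads are 22 mm wide; open, the fingers measure 114 mm over their backs; the gripper's body (76 mm by 85 mm) begins 54 mm behind the grasp point. The pads swing forward as they close: fully open they stand 13 mm farther back than shut.
Start: joints at [-1.419, 0.276, 1.505, -0, 1.361, -0.121], TCP at [0.155, -0.554, 0.231] pointing down, gripper open.
Joint ranges: [-2.89, 2.89], [-0.75, 2.08], [0.22, 2.7], [-1.18, 4.32], [0.11, 2.71], [-2.7, 2.7]. Speed limits (rad/s): [2.57, 2.57, 3.14, 3.14, 3.14, 3.14].

### API

Orientations are given as a unit quaternion [w, x, y, z].
In Python, from rig import manip gives the robot as it stands.
- The arm moves only by the shell command python3 -m pendant 'ROWS' [FORCE]. ROWS is JSON, a list of rows, each an object of numbers: "dx", "dy", "dz": the shift along the tool's x, y, z in m; "rx", "ry", "rz": the turn, a rotation vector about the tool's x, y, z in degrees; "hand": the finger opening in m, from 0 to 0.0854. In form: [{"dx": .., "dy": .., "dz": .., "rx": .., "ry": .., "rz": .., "hand": ..}, ...]. A call has 1 to 12 rows; each row shifts and turns the commanded pose from where the row before left it, along the tool's axes as they then stand; what a row does not reach is not made up. A row lasts 1/12 s, in which the tool goes at most 41.7 mm and 7.16 degrees, less where a joint would pass 70% of its speed; a pose out of reach is approached as far as the arm can. A call is refused whole if a number of a shift passes 0.0417 or a number of a turn 7.16, either way. A call with a gripper value outside its range is refused whole. The fingers move at their own pace and stop on an object; FORCE is the grip in N (left out, the last holds). Time passes only in rows, so rows that do not move let the fingers close. It gives the time, the measured TCP pose, the force, the opening and the grip force at its end, in the units of the state.
- manip.get_state(): the state, without advancing time (a new reading comes with each control period).
- manip.get_image(name): name is "side" or "top" or "wrist"; returns a dict with "frame" (420x560x3 uint8, red, green, blue), "fx", "fy", "cx", "cy" (pixels), "position" and "attitude" of the camera in the world; the wrist camera has in their place "mount" (4x4, takes a point from camera to tool coordinates, whose origin is the TCP and whose axes are the flange's). Camera axes: x right, y up, looking along -z (the intrinsics and any distortion apply to the point x, -y, -z); pixel columns grow to the right and rows downward; lengths in m; the calibration is good to about 2 mm. A picture is of the moment at which its call begins: read the wrist's pose just before it. There is no depth.
- manip.sign_off(): hands the job in; it is judged then, once.
The state is a dict: "clock": time; "qpos": joint angles; "qd": joint speeds; "effort": joint torques, N m; "position": TCP position; "ee_rot": TCP orientation; "contact_force": force on the tool from outside, world axes, zero at the start; "moment": the same for the moment, N m; "width": finger opening in m; "gripper_force": force on a finger pad.
Only numpy, scipy, OpenCV 4.12 (cv2) and the standard library are available. Lean on these libraries where they do the work, as an engineer would, in place of code of your own. Each camera call takes 0.05 s, during which the arm holds its last target. There are 200 camera calls.

## Working session

There is one attempt and no reset: what is moved stays moved. The work goes in short steps, Python scripts to look and compute and a shell command to move; the robot and the scene stay as the last step left them, time stands still between calls to the robot, and variables do not carry over. Pictures are saved under pics/ and viewed, at most 14 in all, crops included, and the job is handed in when it is done.

```bash
mkdir -p pics; ls; python3 - <<'E'
from rig import manip
import cv2
s=manip.get_state();print(s, manip.grasp_offset)
for n in("top","side"):
    d=manip.get_image(n);cv2.imwrite(f"pics/{n}0.png",d["frame"][:,:,::-1]);print({k:v for k,v in d.items() if k!="frame"})
d=manip.get_image("wrist");print({k:v for k,v in d.items() if k!="frame"})
E
```

```text
pics
{'clock': 0.0, 'qpos': array([-1.41901335e+00,  2.76602860e-01,  1.50615147e+00, -2.38702898e-06,
        1.36068979e+00, -1.20991184e-01]), 'qd': array([-0.00131114,  0.00088696,  0.0004875 ,  0.00055048, -0.00013546,
        0.00012815]), 'effort': array([ 5.95651491e-04, -4.16771257e+01, -2.45805413e+01,  4.52854522e-06,
        1.08592690e-02,  9.29051993e-06]), 'position': array([ 0.15482491, -0.55320951,  0.23042792]), 'ee_rot': array([-9.25606831e-04,  9.90713232e-01,  1.35964829e-01, -1.54188463e-05]), 'contact_force': array([-0.58957254,  0.04599017,  0.91006095]), 'moment': array([-0.05965316, -0.02268276, -0.00294808]), 'gripper_force': 0.0, 'width': 0.08518940307286937} -0.0187
{'fx': 452.9830332939129, 'fy': 452.9830332939129, 'cx': 277.6924809117478, 'cy': 214.14231785713477, 'position': array([0.34290823, 0.01426453, 1.11872148]), 'attitude': array([ 0.70924846,  0.05781076, -0.05372546, -0.70052703])}
{'fx': 530.4347197910073, 'fy': 530.4347197910073, 'cx': 273.55609999143945, 'cy': 206.9562935424025, 'position': array([0.46071847, 1.19311789, 0.83941099]), 'attitude': array([-0.01328575, -0.01092837,  0.46867838,  0.88320135])}
{'fx': 300.0201371112382, 'fy': 300.0201371112382, 'cx': 276.6514432775108, 'cy': 209.50553284580457, 'mount': array([[-4.72379419e-04,  9.62550192e-01,  2.71103125e-01,
         6.80356751e-02],
       [ 9.99999535e-01,  2.26671423e-04,  9.37637947e-04,
         9.02531966e-05],
       [ 8.41072256e-04,  2.71103442e-01, -9.62549851e-01,
        -1.44098204e-01],
       [ 0.00000000e+00,  0.00000000e+00,  0.00000000e+00,
         1.00000000e+00]])}
```

View pics/top0.png

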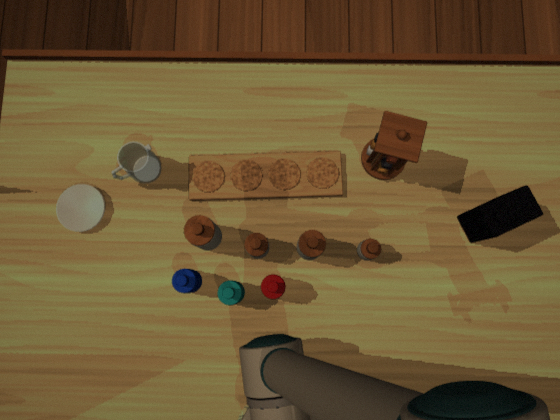

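View pics/side0.png

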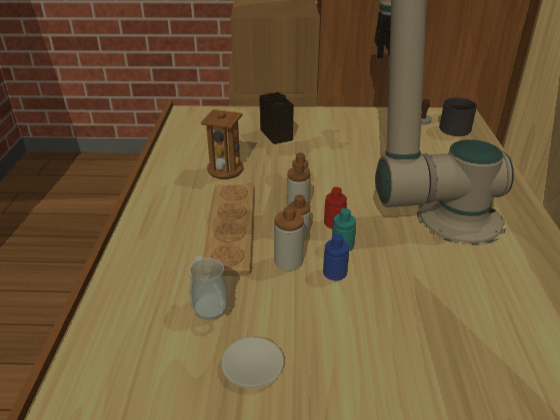

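Top view: the pads are at about (208,177), (247,176), (285,174) and (323,172). The jug is at (138,162), on the left at +y, and the tower is at (385,160), on the right at −y. Brown-lidded canisters are at (200,230), (256,245), (312,243) and (370,249). The blue (186,281), turquoise (231,293) and red (273,287) look-alikes are to be ignored. The side view shows the same row, with the biggest canister nearest the camera at (290,240).

Next I'll measure the lids and pads.

```bash
cat > h.py <<'E'
import cv2, numpy as np
from scipy.spatial.transform import Rotation as R
from rig import manip
def cam(name):
    s=manip.get_state(); d=manip.get_image(name)
    if name=="wrist":
        T=np.eye(4);q=s["ee_rot"];T[:3,:3]=R.from_quat([q[1],q[2],q[3],q[0]]).as_matrix();T[:3,3]=s["position"];T=T@d["mount"]
        d["P"],d["Rm"]=T[:3,3],T[:3,:3]
    else:
        q=d["attitude"];d["P"]=d["position"];d["Rm"]=R.from_quat([q[1],q[2],q[3],q[0]]).as_matrix()
    return d
def ray(d,u,v):
    r=d["Rm"]@np.array([(u-d["cx"])/d["fx"],-(v-d["cy"])/d["fy"],-1.]);return d["P"],r
def onplane(d,u,v,z):
    p,r=ray(d,u,v);return p+r*(z-p[2])/r[2]
def proj(d,X):
    c=d["Rm"].T@(np.asarray(X)-d["P"]);return np.array([d["cx"]-d["fx"]*c[0]/c[2],d["cy"]+d["fy"]*c[1]/c[2]])
E
python3 - <<'E'
from h import *
d=cam("top");f=d["frame"];hsv=cv2.cvtColor(f,cv2.COLOR_RGB2HSV)
for u,v in[(200,230),(190,238),(312,243),(256,245),(370,249),(208,177),(228,177),(195,195),(100,300),(240,235),(345,250),(403,133)]:print((u,v),f[v,u],hsv[v,u])
c=f[140:310,160:400,::-1];cv2.imwrite("pics/crop1.png",cv2.resize(c,None,fx=3.3,fy=3.3,interpolation=cv2.INTER_CUBIC))
E
```

```text
(200, 230) [89 50 26] [ 11 181  89]
(190, 238) [103  58  30] [ 12 181 103]
(312, 243) [76 40 21] [ 10 185  76]
(256, 245) [76 41 20] [ 11 188  76]
(370, 249) [85 47 24] [ 11 183  85]
(208, 177) [115  76  41] [ 14 164 115]
(228, 177) [132  91  53] [ 14 153 132]
(195, 195) [133  94  55] [ 15 150 133]
(100, 300) [133 123  75] [ 25 111 133]
(240, 235) [86 64 36] [ 17 148  86]
(345, 250) [74 54 31] [ 16 148  74]
(403, 133) [96 53 24] [ 12 191  96]
```

View pics/crop1.png

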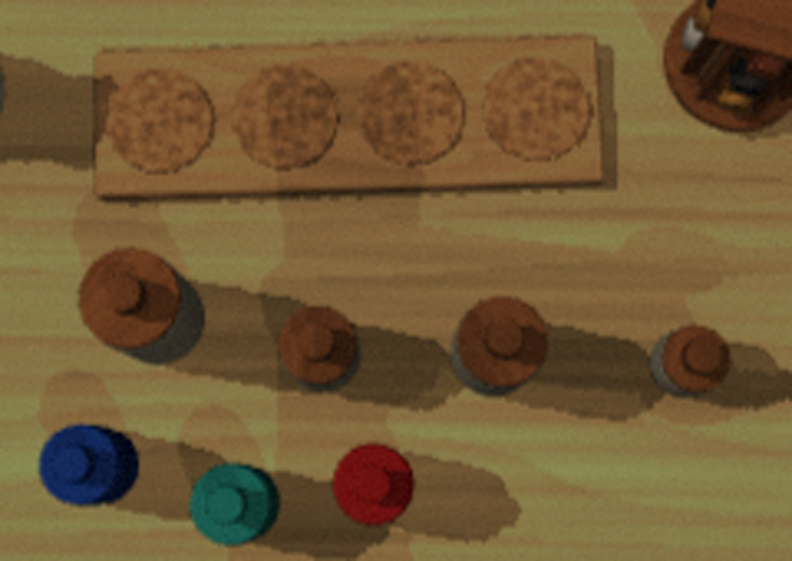

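The crop shows four brown-lidded canisters, all with white bodies. At full resolution their lids are at about (199,231), (257,245), (312,243) and (370,249), in decreasing size order (199), (312), (257), (370). The pads are clear round discs.

```bash
python3 - <<'E'
from h import *
d=cam("top");f=d["frame"];hsv=cv2.cvtColor(f,cv2.COLOR_RGB2HSV)
m=((hsv[...,0]<=13)&(hsv[...,1]>168)&(hsv[...,2]>35)).astype(np.uint8)*255
m[:205]=0;m[272:]=0;m[:,:170]=0;m[:,400:]=0
m=cv2.morphologyEx(m,cv2.MORPH_OPEN,np.ones((3,3)))
for c in cv2.findContours(m,0,2)[0]:
    if cv2.contourArea(c)<150:continue
    (u,v),(a,b),_=cv2.fitEllipse(c)
    k=min([(.132,.07),(.108,.064),(.084,.057),(.060,.05)],key=lambda k:abs(np.sqrt((a+1)*(b+1))*(1.119-k[0])/453-k[1]))
    X=onplane(d,u,v,k[0]);print("lid",np.round([u,v,a,b],1),k,np.round(X,4), "px/exp",round((a+b)/2+1,1),round(453*k[1]/(1.119-k[0]),1))
g=cv2.cvtColor(f,cv2.COLOR_RGB2GRAY);S=4
roi=cv2.resize(f[145:210,180:350],None,fx=S,fy=S,interpolation=cv2.INTER_CUBIC)
for nm,ch in(("gray",cv2.cvtColor(roi,cv2.COLOR_RGB2GRAY)),("sat",cv2.cvtColor(roi,cv2.COLOR_RGB2HSV)[...,1])):
    ch=cv2.GaussianBlur(ch,(0,0),3)
    cs=cv2.HoughCircles(ch,cv2.HOUGH_GRADIENT_ALT,1.5,100,param1=60,param2=.5,minRadius=58,maxRadius=74)
    if cs is None: print(nm,None);continue
    C=cs[0][np.argsort(cs[0][:,0])];P=np.array([onplane(d,180+(u+.5)/S-.5,145+(v+.5)/S-.5,.022) for u,v,r in C])
    print(nm,np.round(P,4),C[:,2]/S,np.linalg.norm(np.diff(P,axis=0),axis=1))
E
```

```text
lid [370.1 248.1  17.2  18.9] (0.06, 0.05) [ 0.4338 -0.1954  0.06  ] px/exp 19.1 21.4
lid [255.5 243.9  21.2  22.4] (0.06, 0.05) [0.4402 0.0726 0.06  ] px/exp 22.8 21.4
lid [311.6 242.7  24.4  25.3] (0.084, 0.057) [ 0.4423 -0.0573  0.084 ] px/exp 25.8 24.9
lid [198.6 229.7  27.9  29.1] (0.108, 0.064) [0.4663 0.1985 0.108 ] px/exp 29.5 28.7
gray [[0.6121 0.1941 0.022 ]
 [0.618  0.1019 0.022 ]] [16.18169 16.45231] [0.09243037]
sat None
```

```bash
python3 - <<'E'
from h import *
d=cam("top");f=d["frame"];S=4
for zz,u,v in((.132,198.6,229.7),(.108,311.6,242.7),(.084,255.5,243.9),(.06,370.1,248.1)):print("lid",zz,np.round(onplane(d,u,v,zz),4))
roi=cv2.resize(f[145:210,180:350],None,fx=S,fy=S,interpolation=cv2.INTER_CUBIC)
g=cv2.createCLAHE(3,(4,4)).apply(cv2.cvtColor(roi,cv2.COLOR_RGB2GRAY))
for s in(2,3,5):
    cs=cv2.HoughCircles(cv2.GaussianBlur(g,(0,0),s),cv2.HOUGH_GRADIENT,1.5,110,param1=60,param2=15,minRadius=62,maxRadius=71)
    C=cs[0][np.argsort(cs[0][:,0])];P=np.array([onplane(d,180+(u+.5)/S-.5,145+(v+.5)/S-.5,.022) for u,v,r in C])
    print(np.round(P,4).tolist(),np.round(C[:,2]/S,1),np.round(np.linalg.norm(np.diff(P,axis=0),axis=1),4))
# board outline (top face z=.018)
hsv=cv2.cvtColor(f,cv2.COLOR_RGB2HSV);m=((hsv[...,0]<=15)&(hsv[...,1]>135)&(hsv[...,2]>70)).astype(np.uint8)*255
m[:140]=0;m[208:]=0;m[:,:180]=0;m[:,350:]=0
m=cv2.morphologyEx(cv2.morphologyEx(m,cv2.MORPH_CLOSE,np.ones((7,7))),cv2.MORPH_OPEN,np.ones((9,9)))
c=max(cv2.findContours(m,0,2)[0],key=cv2.contourArea);b=cv2.minAreaRect(c);B=cv2.boxPoints(b);W=np.array([onplane(d,u,v,.018) for u,v in B])
print("board",b,np.round(W.mean(0),4),np.round(np.linalg.norm(np.diff(W,axis=0),axis=1),4))
E
python3 -m pendant '[{"rz":5.2},{"rz":5.2},{"rz":5.2},{"dz":-0.04},{"dz":-0.04},{"dz":-0.02}]'
```

```text
lid 0.132 [0.4633 0.1942 0.132 ]
lid 0.108 [ 0.4401 -0.0555  0.108 ]
lid 0.084 [0.438  0.0712 0.084 ]
lid 0.06 [ 0.4337 -0.1954  0.06  ]
[[0.6107, 0.1955, 0.022], [0.6137, 0.1013, 0.022], [0.6205, 0.0091, 0.022], [0.6226, -0.0879, 0.022]] [16.2 16.3 15.9 15.9] [0.0942 0.0925 0.097 ]
[[0.6107, 0.1955, 0.022], [0.6137, 0.1004, 0.022], [0.6186, 0.0044, 0.022], [0.6226, -0.0888, 0.022]] [16.2 15.9 15.9 15.8] [0.0951 0.0961 0.0933]
[[0.6116, 0.1946, 0.022], [0.6186, 0.0063, 0.022], [0.596, -0.1045, 0.022]] [16.7 16.6 17.5] [0.1884 0.113 ]
board ((265.0669250488281, 174.9658660888672), (44.585182189941406, 153.52943420410156), 88.16716766357422) [0.6172 0.0545 0.018 ] [0.3862 0.1143 0.3801]invalid input
```

```bash
python3 -m pendant '[{"dx":0,"dy":0,"dz":0,"rx":0,"ry":0,"rz":5.2,"hand":0.085},{"dx":0,"dy":0,"dz":0,"rx":0,"ry":0,"rz":5.2,"hand":0.085},{"dx":0,"dy":0,"dz":0,"rx":0,"ry":0,"rz":5.2,"hand":0.085},{"dx":0,"dy":0,"dz":-0.04,"rx":0,"ry":0,"rz":0,"hand":0.085},{"dx":0,"dy":0,"dz":-0.04,"rx":0,"ry":0,"rz":0,"hand":0.085},{"dx":0,"dy":0,"dz":-0.02,"rx":0,"ry":0,"rz":0,"hand":0.085}]'
```

```text
clock: 0.8
position: [0.1551, -0.5549, 0.3356]
ee_rot: [0.003, 1.0, 0.0, 0.0]
contact_force: [0.7, -0.3, 0.5]
width: 0.0848
gripper_force: 0.0
```

```bash
python3 -m pendant '[{"dx":0.02,"dy":-0.036},{"dx":0.02,"dy":-0.036},{"dx":0.02,"dy":-0.036},{"dx":0.02,"dy":-0.036},{"dx":0.02,"dy":-0.036},{"dx":0.02,"dy":-0.036},{"dx":0.02,"dy":-0.036},{"dx":0.02,"dy":-0.036},{"dx":0.02,"dy":-0.036},{"dx":0.02,"dy":-0.036},{"dx":0.02,"dy":-0.036},{"dx":0.02,"dy":-0.036}]' | head -2
python3 -m pendant '[{"dx":0.02,"dy":-0.036,"dz":0,"rx":0,"ry":0,"rz":0,"hand":0.05}]'
```

```text
clock: 0.88
position: [0.173, -0.5256, 0.3358]
ee_rot: [0.007, 1.0, -0.002, -0.0]
contact_force: [2.3, -0.8, 0.7]
width: 0.0748
gripper_force: 0.0invalid input
```

```bash
python3 -m pendant '[{"dx":0.02,"dy":-0.036,"dz":0,"rx":0,"ry":0,"rz":0,"hand":0.05},{"dx":0.02,"dy":-0.036,"dz":0,"rx":0,"ry":0,"rz":0,"hand":0.05},{"dx":0.02,"dy":-0.036,"dz":0,"rx":0,"ry":0,"rz":0,"hand":0.05},{"dx":0.02,"dy":-0.036,"dz":0,"rx":0,"ry":0,"rz":0,"hand":0.05},{"dx":0.02,"dy":-0.036,"dz":0,"rx":0,"ry":0,"rz":0,"hand":0.05},{"dx":0.02,"dy":-0.036,"dz":0,"rx":0,"ry":0,"rz":0,"hand":0.05},{"dx":0.02,"dy":-0.036,"dz":0,"rx":0,"ry":0,"rz":0,"hand":0.05},{"dx":0.02,"dy":-0.036,"dz":0,"rx":0,"ry":0,"rz":0,"hand":0.05},{"dx":0.02,"dy":-0.036,"dz":0,"rx":0,"ry":0,"rz":0,"hand":0.05},{"dx":0.02,"dy":-0.036,"dz":0,"rx":0,"ry":0,"rz":0,"hand":0.05},{"dx":0.02,"dy":-0.036,"dz":0,"rx":0,"ry":0,"rz":0,"hand":0.05},{"dx":0.02,"dy":-0.036,"dz":0,"rx":0,"ry":0,"rz":0,"hand":0.05}]' | head -2
python3 -m pendant '[{"dx":0.02,"dy":-0.036,"dz":0,"rx":0,"ry":0,"rz":0,"hand":0.05},{"dx":0.02,"dy":-0.036,"dz":0,"rx":0,"ry":0,"rz":0,"hand":0.05},{"dx":0.02,"dy":-0.036,"dz":0,"rx":0,"ry":0,"rz":0,"hand":0.05},{"dx":0.02,"dy":-0.036,"dz":0,"rx":0,"ry":0,"rz":0,"hand":0.05},{"dx":0,"dy":0,"dz":0,"rx":0,"ry":0,"rz":0,"hand":0.05},{"dx":0,"dy":0,"dz":0,"rx":0,"ry":0,"rz":0,"hand":0.05}]'
python3 - <<'E'
from h import *
d=cam("wrist");np.save("w1.npy",{k:d[k] for k in d},allow_pickle=True)
cv2.imwrite("pics/w1.png",d["frame"][:,:,::-1]);print(d["P"],manip.get_state()["position"])
E
```

```text
clock: 1.88
position: [0.415, -0.0836, 0.3316]
clock: 2.38
position: [0.495, 0.0602, 0.3307]
ee_rot: [0.0, 1.0, 0.002, -0.001]
contact_force: [-0.8, -0.5, -0.7]
width: 0.0504
gripper_force: 0.0
[0.56322588 0.0603065  0.47469032] [0.49438185 0.05880591 0.33085659]
```

View pics/w1.png

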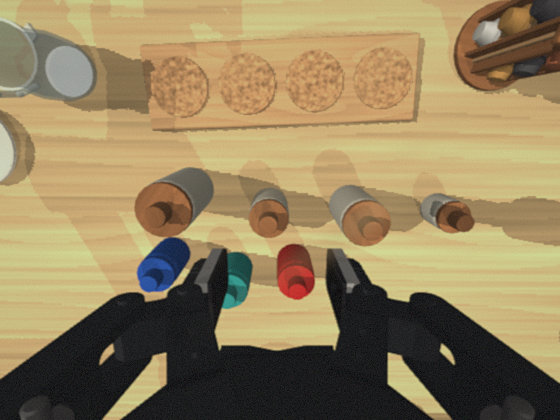

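The wrist view shows the pads at about (179,86), (248,83), (315,80) and (383,77), with the jug on the left and the tower base on the right. The lids are at about (163,213), (268,217), (361,222) and (455,216). Next I'll measure the pads here, then overlay the estimates to check them.

```bash
python3 - <<'E'
from h import *
d=np.load("w1.npy",allow_pickle=True).item();f=d["frame"];hsv=cv2.cvtColor(f,cv2.COLOR_RGB2HSV)
print("px",[hsv[v,u].tolist() for u,v in((179,86),(260,95),(213,90),(350,85),(383,60))])
g=cv2.cvtColor(f,cv2.COLOR_RGB2GRAY)[20:150,130:440];S=3
g=cv2.GaussianBlur(cv2.resize(g,None,fx=S,fy=S,interpolation=cv2.INTER_CUBIC),(0,0),3)
m=((hsv[...,0]<=14)&(hsv[...,1]>125)).astype(np.uint8)*255
cs=cv2.HoughCircles(g,cv2.HOUGH_GRADIENT,1.5,170,param1=60,param2=15,minRadius=80,maxRadius=96)
C=cs[0][np.argsort(cs[0][:,0])];P=np.array([onplane(d,130+(u+.5)/S-.5,20+(v+.5)/S-.5,.022) for u,v,r in C])
print(np.round(P,4).tolist(),C[:,2]/S,np.round(np.linalg.norm(np.diff(P,axis=0),axis=1),4))
o=f[:,:,::-1].copy()
def circ(c,z,r,col):
    t=np.linspace(0,2*np.pi,60);p=np.array([proj(d,[c[0]+r*np.cos(a),c[1]+r*np.sin(a),z]) for a in t])
    cv2.polylines(o,[np.round(p*16).astype(np.int32)],True,col,1,cv2.LINE_AA,4)
L=[((.4633,.1942),.132,.035),((.4401,-.0555),.108,.032),((.438,.0712),.084,.0285),((.4337,-.1954),.06,.025)]
for c,z,r in L: circ(c,z,r,(0,255,255)); circ(c,z+.026,.013,(255,255,0))
D=np.array([-.0395,.9992])
for k in(-1.5,-.5,.5,1.5): circ(np.array([.6172,.054])+D*.095*k,.022,.04,(255,0,255))
cv2.imwrite("pics/ov1.png",cv2.resize(o[20:260,120:500],None,fx=2.1,fy=2.1,interpolation=cv2.INTER_CUBIC))
E
```

```text
px [[18, 119, 203], [15, 129, 205], [16, 120, 202], [15, 118, 205], [15, 122, 193]]
[[0.6115, 0.1976, 0.022], [0.6191, 0.1003, 0.022]] [30.616667 31.566666] [0.0976]
```

View pics/ov1.png

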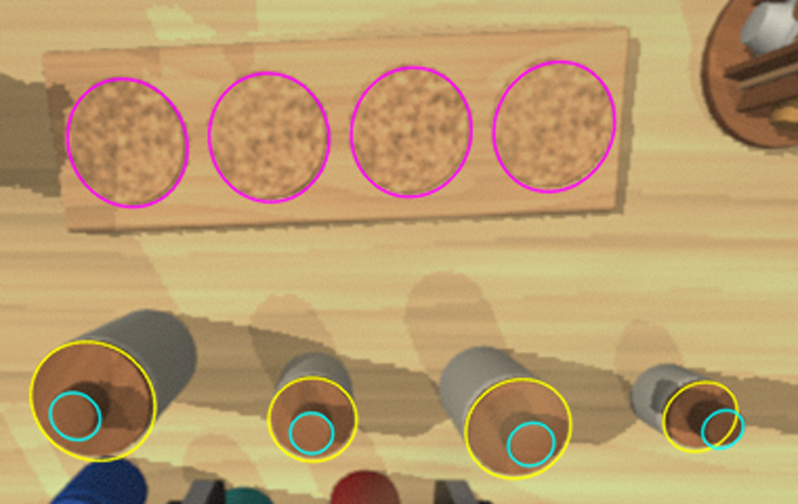

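The overlay agrees to about 1 mm in both views, so the lids and pads are consistent. Candidates considered were the four white canisters with brown lids, and blue/turquoise/red at (163,265), (233,280) and (296,270), which are rejected by colour. Target pads:

| Pad end | Position (x, y) |
|---|---|
| Tower | (.6228, −.0884) |
| | (.6191, .0065) |
| | (.6153, .1015) |
| Jug | (.6116, .1964) |

I'll go to the largest first.

```bash
python3 -m pendant '[{"dx":-0.006,"dy":-0.027,"dz":0.026,"rx":0,"ry":0,"rz":0,"hand":0.05},{"dx":-0.006,"dy":-0.027,"dz":0.026,"rx":0,"ry":0,"rz":0,"hand":0.05},{"dx":-0.006,"dy":-0.027,"dz":0.026,"rx":0,"ry":0,"rz":0,"hand":0.05},{"dx":-0.006,"dy":-0.027,"dz":0.026,"rx":0,"ry":0,"rz":0,"hand":0.05},{"dx":-0.006,"dy":-0.027,"dz":0.026,"rx":0,"ry":0,"rz":0,"hand":0.05},{"dx":0,"dy":0,"dz":0,"rx":0,"ry":0,"rz":0,"hand":0.05},{"dx":0,"dy":0,"dz":0,"rx":0,"ry":0,"rz":0,"hand":0.05},{"dx":0,"dy":0,"dz":0,"rx":0,"ry":0,"rz":0,"hand":0.05}]' 50
```

```text
clock: 3.1
position: [0.4651, 0.1919, 0.202]
ee_rot: [0.0, 1.0, -0.0, 0.001]
contact_force: [0.9, 0.0, -0.2]
width: 0.0501
gripper_force: 0.0
```

```bash
python3 -m pendant '[{"dx":-0.002,"dy":-0.002,"dz":0.02,"rx":0,"ry":0,"rz":0,"hand":0.05},{"dx":0,"dy":0,"dz":0.02,"rx":0,"ry":0,"rz":0,"hand":0.05},{"dx":0,"dy":0,"dz":0.016,"rx":0,"ry":0,"rz":0,"hand":0.05},{"dx":0,"dy":0,"dz":0.01,"rx":0,"ry":0,"rz":0,"hand":0.05},{"dx":0,"dy":0,"dz":0,"rx":0,"ry":0,"rz":0,"hand":0.05},{"dx":0,"dy":0,"dz":0,"rx":0,"ry":0,"rz":0,"hand":0.05}]'
python3 -m pendant '[{"dx":0,"dy":0,"dz":0,"rx":0,"ry":0,"rz":0,"hand":0.0},{"dx":0,"dy":0,"dz":0,"rx":0,"ry":0,"rz":0,"hand":0.0},{"dx":0,"dy":0,"dz":0,"rx":0,"ry":0,"rz":0,"hand":0.0},{"dx":0,"dy":0,"dz":0,"rx":0,"ry":0,"rz":0,"hand":0.0},{"dx":0,"dy":0,"dz":0,"rx":0,"ry":0,"rz":0,"hand":0.0},{"dx":0,"dy":0,"dz":0,"rx":0,"ry":0,"rz":0,"hand":0.0}]' 50
```

```text
clock: 3.6
position: [0.4634, 0.1945, 0.1361]
ee_rot: [0.0, 1.0, -0.001, 0.001]
contact_force: [-0.7, -0.1, 0.2]
width: 0.05
gripper_force: 0.0
clock: 4.1
position: [0.4637, 0.1955, 0.1368]
ee_rot: [-0.0, 1.0, 0.0, 0.002]
contact_force: [-0.3, -0.2, 6.5]
width: 0.0242
gripper_force: 49.3
```

```bash
python3 -m pendant '[{"dx":0,"dy":0,"dz":-0.01,"rx":0,"ry":0,"rz":0,"hand":0.0},{"dx":0,"dy":0,"dz":-0.015,"rx":0,"ry":0,"rz":0,"hand":0.0},{"dx":0,"dy":0,"dz":-0.015,"rx":0,"ry":0,"rz":0,"hand":0.0},{"dx":0,"dy":0,"dz":-0.01,"rx":0,"ry":0,"rz":0,"hand":0.0},{"dx":0,"dy":0,"dz":0,"rx":0,"ry":0,"rz":0,"hand":0.0},{"dx":0,"dy":0,"dz":0,"rx":0,"ry":0,"rz":0,"hand":0.0}]'
python3 - <<'E'
from h import *
d=cam("side");cv2.imwrite("pics/s1.png",d["frame"][80:300,150:400,::-1])
E
```

```text
clock: 4.6
position: [0.4624, 0.1954, 0.1854]
ee_rot: [0.0, 1.0, 0.0, 0.0]
contact_force: [-0.5, -1.0, -4.9]
width: 0.0247
gripper_force: 49.8
```

View pics/s1.png

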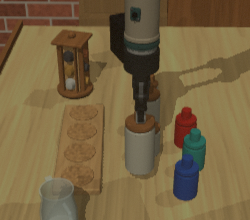

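The canister is lifted and hangs upright (seen from the side at crop pixel (140,150)), with a load of about 4.9 N. I'll carry it to the tower-end pad.

```bash
python3 -m pendant '[{"dx":0.01,"dy":0.018,"dz":0,"rx":0,"ry":0,"rz":0,"hand":0.0},{"dx":0.02,"dy":0.0355,"dz":0,"rx":0,"ry":0,"rz":0,"hand":0.0},{"dx":0.02,"dy":0.0355,"dz":0,"rx":0,"ry":0,"rz":0,"hand":0.0},{"dx":0.02,"dy":0.0355,"dz":0,"rx":0,"ry":0,"rz":0,"hand":0.0},{"dx":0.02,"dy":0.0355,"dz":0,"rx":0,"ry":0,"rz":0,"hand":0.0},{"dx":0.02,"dy":0.0355,"dz":0,"rx":0,"ry":0,"rz":0,"hand":0.0},{"dx":0.02,"dy":0.0355,"dz":0,"rx":0,"ry":0,"rz":0,"hand":0.0},{"dx":0.02,"dy":0.0355,"dz":0,"rx":0,"ry":0,"rz":0,"hand":0.0},{"dx":0.01,"dy":0.018,"dz":0,"rx":0,"ry":0,"rz":0,"hand":0.0},{"dx":0,"dy":0,"dz":0,"rx":0,"ry":0,"rz":0,"hand":0.0},{"dx":0,"dy":0,"dz":0,"rx":0,"ry":0,"rz":0,"hand":0.0},{"dx":0,"dy":0,"dz":0,"rx":0,"ry":0,"rz":0,"hand":0.0}]'
python3 - <<'E'
from h import *
print(manip.get_state()["position"]);d=cam("top");cv2.imwrite("pics/t2.png",cv2.resize(d["frame"][100:260,170:410,::-1],None,fx=3,fy=3))
E
```

```text
clock: 5.65
position: [0.6213, -0.0883, 0.1836]
ee_rot: [-0.001, 1.0, 0.0, -0.002]
contact_force: [0.1, -0.2, -5.4]
width: 0.0241
gripper_force: 50.1
[ 0.62132628 -0.08832854  0.1836359 ]
```

```bash
python3 -m pendant '[{"dx":0.0015,"dy":0,"dz":0.01,"rx":0,"ry":0,"rz":0,"hand":0.0},{"dx":0,"dy":0,"dz":0.008,"rx":0,"ry":0,"rz":0,"hand":0.0},{"dx":0,"dy":0,"dz":0.004,"rx":0,"ry":0,"rz":0,"hand":0.0},{"dx":0,"dy":0,"dz":0,"rx":0,"ry":0,"rz":0,"hand":0.0},{"dx":0,"dy":0,"dz":0,"rx":0,"ry":0,"rz":0,"hand":0.0}]'
python3 -m pendant '[{"dx":0,"dy":0,"dz":0.002,"rx":0,"ry":0,"rz":0,"hand":0.0},{"dx":0,"dy":0,"dz":0.0,"rx":0,"ry":0,"rz":0,"hand":0.0}]'
python3 -m pendant '[{"dx":0,"dy":0,"dz":0.001,"rx":0,"ry":0,"rz":0,"hand":0.0},{"dx":0,"dy":0,"dz":0.0,"rx":0,"ry":0,"rz":0,"hand":0.0}]'
```

```text
clock: 6.12
position: [0.6237, -0.0885, 0.1627]
ee_rot: [-0.0, 1.0, 0.001, -0.001]
contact_force: [0.6, -0.5, -4.5]
width: 0.0244
gripper_force: 50.2
clock: 6.28
position: [0.6243, -0.089, 0.1614]
ee_rot: [0.0, 1.0, 0.0, 0.0]
contact_force: [0.2, 0.3, -4.0]
width: 0.024
gripper_force: 50.2
clock: 6.45
position: [0.6243, -0.0891, 0.1604]
ee_rot: [0.0, 1.0, 0.0, 0.0]
contact_force: [-0.1, 0.1, -5.4]
width: 0.0242
gripper_force: 50.2
```

```bash
python3 -m pendant '[{"dx":-0.001,"dy":0,"dz":0.001,"rx":0,"ry":0,"rz":0,"hand":0.0},{"dx":0,"dy":0,"dz":0.0,"rx":0,"ry":0,"rz":0,"hand":0.0}]'
python3 -m pendant '[{"dx":0,"dy":0,"dz":0.001,"rx":0,"ry":0,"rz":0,"hand":0.0},{"dx":0,"dy":0,"dz":0.0,"rx":0,"ry":0,"rz":0,"hand":0.0}]' | grep -E "pos|cont"
python3 -m pendant '[{"dx":0,"dy":0,"dz":0.001,"rx":0,"ry":0,"rz":0,"hand":0.0},{"dx":0,"dy":0,"dz":0.0,"rx":0,"ry":0,"rz":0,"hand":0.0}]' | grep -E "pos|cont"
```

```text
clock: 6.62
position: [0.6229, -0.0891, 0.1592]
ee_rot: [0.0, 1.0, 0.0, -0.0]
contact_force: [0.7, 0.8, -4.4]
width: 0.0243
gripper_force: 50.2
position: [0.6233, -0.0891, 0.159]
contact_force: [-0.5, -0.3, -0.8]
position: [0.6236, -0.0891, 0.159]
contact_force: [-2.3, 0.5, 4.1]
```

The force changed from −5 to +4 N, so the canister is resting on the pad. I'll release, retreat and check.

```bash
python3 -m pendant '[{"dx":0,"dy":0,"dz":0,"rx":0,"ry":0,"rz":0,"hand":0.05},{"dx":0,"dy":0,"dz":0,"rx":0,"ry":0,"rz":0,"hand":0.05},{"dx":0,"dy":0,"dz":0,"rx":0,"ry":0,"rz":0,"hand":0.05},{"dx":0,"dy":0,"dz":-0.015,"rx":0,"ry":0,"rz":0,"hand":0.05},{"dx":0,"dy":0,"dz":-0.025,"rx":0,"ry":0,"rz":0,"hand":0.05},{"dx":-0.02,"dy":0.0,"dz":-0.02,"rx":0,"ry":0,"rz":0,"hand":0.05},{"dx":-0.04,"dy":0,"dz":0,"rx":0,"ry":0,"rz":0,"hand":0.05},{"dx":-0.04,"dy":0,"dz":0,"rx":0,"ry":0,"rz":0,"hand":0.05},{"dx":-0.04,"dy":0,"dz":0,"rx":0,"ry":0,"rz":0,"hand":0.05},{"dx":-0.04,"dy":0.0,"dz":0,"rx":0,"ry":0,"rz":0,"hand":0.05},{"dx":0,"dy":0,"dz":0,"rx":0,"ry":0,"rz":0,"hand":0.05},{"dx":0,"dy":0,"dz":0,"rx":0,"ry":0,"rz":0,"hand":0.05}]'
python3 - <<'E'
from h import *
d=cam("wrist")
o=d["frame"][:,:,::-1].copy()
def circ(c,z,r,col):
    t=np.linspace(0,2*np.pi,60);p=np.array([proj(d,[c[0]+r*np.cos(a),c[1]+r*np.sin(a),z]) for a in t])
    cv2.polylines(o,[np.round(p*16).astype(np.int32)],True,col,1,cv2.LINE_AA,4)
circ((.6228,-.0884),.154,.035,(0,255,255));circ((.6228,-.0884),.022,.035,(0,255,0));circ((.6228,-.0884),.022,.04,(255,0,255));circ((.6191,.0065),.022,.04,(255,0,255))
circ((.4401,-.0555),.108,.032,(0,255,255));circ((.4401,-.0555),.134,.013,(255,255,0))
cv2.imwrite("pics/w2.png",o)
E
```

```text
clock: 7.95
position: [0.4414, -0.0889, 0.2177]
ee_rot: [0.0, 1.0, -0.0, 0.0]
contact_force: [-0.2, 0.3, 0.4]
width: 0.05
gripper_force: 0.0
```

View pics/w2.png

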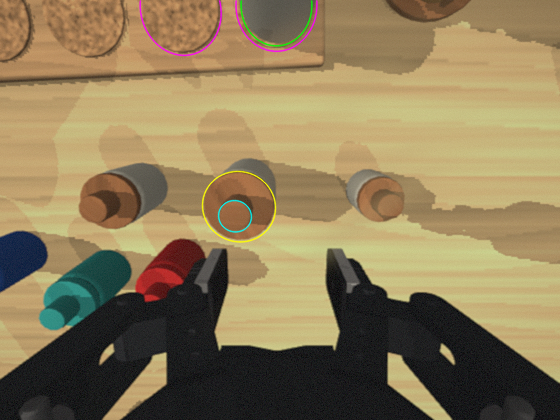

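The largest stands on the tower-end pad, with its base matching the green target circle at (277,10). The overlay on the large lid at (239,206) also fits, so I'll grasp the large one next.

```bash
python3 -m pendant '[{"dx":-0.001,"dy":-0.033,"dz":0,"rx":0,"ry":0,"rz":0,"hand":0.05},{"dx":0,"dy":0,"dz":0.02,"rx":0,"ry":0,"rz":0,"hand":0.05},{"dx":0,"dy":0,"dz":0.02,"rx":0,"ry":0,"rz":0,"hand":0.05},{"dx":0,"dy":0,"dz":0,"rx":0,"ry":0,"rz":0,"hand":0.05},{"dx":0,"dy":0,"dz":0,"rx":0,"ry":0,"rz":0,"hand":0.05}]'|grep pos
python3 -m pendant '[{"dx":0,"dy":0,"dz":0.025,"rx":0,"ry":0,"rz":0,"hand":0.05},{"dx":0,"dy":0,"dz":0.02,"rx":0,"ry":0,"rz":0,"hand":0.05},{"dx":0,"dy":0,"dz":0.015,"rx":0,"ry":0,"rz":0,"hand":0.05},{"dx":0,"dy":0,"dz":0.004,"rx":0,"ry":0,"rz":0,"hand":0.05},{"dx":0,"dy":0,"dz":0,"rx":0,"ry":0,"rz":0,"hand":0.05},{"dx":0,"dy":0,"dz":0,"rx":0,"ry":0,"rz":0,"hand":0.05}]'
```

```text
position: [0.4431, -0.0561, 0.1768]
clock: 8.92
position: [0.4437, -0.0566, 0.1143]
ee_rot: [0.0, 1.0, 0.0, 0.001]
contact_force: [0.0, -0.8, 0.1]
width: 0.0497
gripper_force: 0.0
```

```bash
python3 -m pendant '[{"dx":-0.003,"dy":-0.001,"dz":0.001,"rx":0,"ry":0,"rz":0,"hand":0.05},{"dx":0,"dy":0,"dz":0,"rx":0,"ry":0,"rz":0,"hand":0.05},{"dx":0,"dy":0,"dz":0,"rx":0,"ry":0,"rz":0,"hand":0.0},{"dx":0,"dy":0,"dz":0,"rx":0,"ry":0,"rz":0,"hand":0.0},{"dx":0,"dy":0,"dz":0,"rx":0,"ry":0,"rz":0,"hand":0.0},{"dx":0,"dy":0,"dz":0,"rx":0,"ry":0,"rz":0,"hand":0.0},{"dx":0,"dy":0,"dz":0,"rx":0,"ry":0,"rz":0,"hand":0.0},{"dx":0,"dy":0,"dz":0,"rx":0,"ry":0,"rz":0,"hand":0.0}]' 50
python3 -m pendant '[{"dx":0,"dy":0,"dz":-0.01,"rx":0,"ry":0,"rz":0,"hand":0.0},{"dx":0,"dy":0,"dz":-0.015,"rx":0,"ry":0,"rz":0,"hand":0.0},{"dx":0,"dy":0,"dz":-0.015,"rx":0,"ry":0,"rz":0,"hand":0.0},{"dx":0,"dy":0,"dz":-0.01,"rx":0,"ry":0,"rz":0,"hand":0.0},{"dx":0,"dy":0,"dz":0,"rx":0,"ry":0,"rz":0,"hand":0.0},{"dx":0,"dy":0,"dz":0,"rx":0,"ry":0,"rz":0,"hand":0.0}]'
```

```text
clock: 9.58
position: [0.4396, -0.0554, 0.1131]
ee_rot: [0.0, 1.0, 0.0, 0.001]
contact_force: [-1.0, -0.9, 5.6]
width: 0.0243
gripper_force: 49.0
clock: 10.08
position: [0.4388, -0.055, 0.1619]
ee_rot: [-0.0, 1.0, 0.0, -0.0]
contact_force: [-0.9, -0.1, -3.9]
width: 0.0243
gripper_force: 49.9
```

```bash
python3 -m pendant '[{"dx":0.015,"dy":-0.005,"dz":0,"rx":0,"ry":0,"rz":0,"hand":0.0},{"dx":0.03,"dy":-0.0105,"dz":0,"rx":0,"ry":0,"rz":0,"hand":0.0},{"dx":0.03,"dy":-0.0105,"dz":0,"rx":0,"ry":0,"rz":0,"hand":0.0},{"dx":0.03,"dy":-0.0105,"dz":0,"rx":0,"ry":0,"rz":0,"hand":0.0},{"dx":0.03,"dy":-0.0105,"dz":0,"rx":0,"ry":0,"rz":0,"hand":0.0},{"dx":0.03,"dy":-0.0105,"dz":0,"rx":0,"ry":0,"rz":0,"hand":0.0},{"dx":0.015,"dy":-0.004,"dz":0,"rx":0,"ry":0,"rz":0,"hand":0.0},{"dx":0,"dy":0,"dz":0,"rx":0,"ry":0,"rz":0,"hand":0.0},{"dx":0,"dy":0,"dz":0.01,"rx":0,"ry":0,"rz":0,"hand":0.0},{"dx":0,"dy":0,"dz":0.006,"rx":0,"ry":0,"rz":0,"hand":0.0},{"dx":0,"dy":0,"dz":0,"rx":0,"ry":0,"rz":0,"hand":0.0},{"dx":0,"dy":0,"dz":0,"rx":0,"ry":0,"rz":0,"hand":0.0}]'
```

```text
clock: 11.08
position: [0.6171, 0.0063, 0.1449]
ee_rot: [-0.0, 1.0, 0.0, -0.002]
contact_force: [0.4, -0.4, -3.1]
width: 0.024
gripper_force: 49.8
```

```bash
python3 -m pendant '[{"dx":0.0015,"dy":0,"dz":0.005,"rx":0,"ry":0,"rz":0,"hand":0.0},{"dx":0,"dy":0,"dz":0.003,"rx":0,"ry":0,"rz":0,"hand":0.0},{"dx":0,"dy":0,"dz":0,"rx":0,"ry":0,"rz":0,"hand":0.0}]' | grep -E "pos|cont"
python3 -m pendant '[{"dx":0,"dy":0,"dz":0.001,"rx":0,"ry":0,"rz":0,"hand":0.0},{"dx":0,"dy":0,"dz":0,"rx":0,"ry":0,"rz":0,"hand":0.0}]' | grep -E "pos|cont"
python3 -m pendant '[{"dx":0,"dy":0,"dz":0.001,"rx":0,"ry":0,"rz":0,"hand":0.0},{"dx":0,"dy":0,"dz":0,"rx":0,"ry":0,"rz":0,"hand":0.0}]' | grep -E "pos|cont"
```

```text
position: [0.62, 0.0063, 0.1378]
contact_force: [-1.0, 1.1, -3.8]
position: [0.6206, 0.0064, 0.1373]
contact_force: [0.3, -0.9, -4.2]
position: [0.6206, 0.0064, 0.1363]
contact_force: [-0.3, 0.5, -4.7]
```

```bash
python3 -m pendant '[{"dx":-0.002,"dy":0,"dz":0.001,"rx":0,"ry":0,"rz":0,"hand":0.0},{"dx":0,"dy":0,"dz":0,"rx":0,"ry":0,"rz":0,"hand":0.0}]' | grep -E "pos|cont"
python3 -m pendant '[{"dx":0,"dy":0,"dz":0.001,"rx":0,"ry":0,"rz":0,"hand":0.0},{"dx":0,"dy":0,"dz":0,"rx":0,"ry":0,"rz":0,"hand":0.0}]' | grep -E "pos|cont"
```

```text
position: [0.6182, 0.0065, 0.1352]
contact_force: [0.0, 0.7, -4.5]
position: [0.6188, 0.0065, 0.1353]
contact_force: [-0.9, -0.3, 1.8]
```

The large one is down. I'll release it and move over the small one at (.438, .0712).

```bash
python3 -m pendant '[{"dx":0,"dy":0,"dz":0,"rx":0,"ry":0,"rz":0,"hand":0.05},{"dx":0,"dy":0,"dz":0,"rx":0,"ry":0,"rz":0,"hand":0.05},{"dx":0,"dy":0,"dz":0,"rx":0,"ry":0,"rz":0,"hand":0.05},{"dx":0,"dy":0,"dz":-0.015,"rx":0,"ry":0,"rz":0,"hand":0.05},{"dx":0,"dy":0,"dz":-0.03,"rx":0,"ry":0,"rz":0,"hand":0.05},{"dx":-0.01,"dy":0,"dz":-0.01,"rx":0,"ry":0,"rz":0,"hand":0.05},{"dx":-0.037,"dy":-0.014,"dz":0,"rx":0,"ry":0,"rz":0,"hand":0.05},{"dx":-0.037,"dy":-0.014,"dz":0,"rx":0,"ry":0,"rz":0,"hand":0.05},{"dx":-0.037,"dy":-0.014,"dz":0,"rx":0,"ry":0,"rz":0,"hand":0.05},{"dx":-0.037,"dy":-0.014,"dz":0,"rx":0,"ry":0,"rz":0,"hand":0.05},{"dx":-0.022,"dy":-0.008,"dz":0,"rx":0,"ry":0,"rz":0,"hand":0.05},{"dx":0,"dy":0,"dz":0,"rx":0,"ry":0,"rz":0,"hand":0.05}]'
python3 -m pendant '[{"dx":0,"dy":0,"dz":0.03,"rx":0,"ry":0,"rz":0,"hand":0.05},{"dx":0,"dy":0,"dz":0.025,"rx":0,"ry":0,"rz":0,"hand":0.05},{"dx":0,"dy":0,"dz":0,"rx":0,"ry":0,"rz":0,"hand":0.05},{"dx":0,"dy":0,"dz":0,"rx":0,"ry":0,"rz":0,"hand":0.05}]'
```

```text
clock: 13.0
position: [0.4319, 0.0718, 0.189]
ee_rot: [-0.0, 1.0, 0.001, -0.002]
contact_force: [-1.2, -0.1, 0.1]
width: 0.0498
gripper_force: 0.0
clock: 13.33
position: [0.4378, 0.0702, 0.1337]
ee_rot: [0.0, 1.0, 0.0, -0.001]
contact_force: [-0.1, 0.4, 0.5]
width: 0.0499
gripper_force: 0.0
```

```bash
python3 -m pendant '[{"dx":0,"dy":-0.001,"dz":0.02,"rx":0,"ry":0,"rz":0,"hand":0.05},{"dx":0,"dy":0,"dz":0.018,"rx":0,"ry":0,"rz":0,"hand":0.05},{"dx":0,"dy":0,"dz":0.006,"rx":0,"ry":0,"rz":0,"hand":0.05},{"dx":0,"dy":0,"dz":0,"rx":0,"ry":0,"rz":0,"hand":0.05},{"dx":0,"dy":0,"dz":0,"rx":0,"ry":0,"rz":0,"hand":0.05}]'
```

```text
clock: 13.75
position: [0.4397, 0.0713, 0.0912]
ee_rot: [0.0, 1.0, 0.0, 0.001]
contact_force: [0.4, 0.4, -0.0]
width: 0.0499
gripper_force: 0.0
```

```bash
python3 -m pendant '[{"dx":-0.0015,"dy":0,"dz":0.002,"rx":0,"ry":0,"rz":0,"hand":0.05},{"dx":0,"dy":0,"dz":0,"rx":0,"ry":0,"rz":0,"hand":0.05},{"dx":0,"dy":0,"dz":0,"rx":0,"ry":0,"rz":0,"hand":0.0},{"dx":0,"dy":0,"dz":0,"rx":0,"ry":0,"rz":0,"hand":0.0},{"dx":0,"dy":0,"dz":0,"rx":0,"ry":0,"rz":0,"hand":0.0},{"dx":0,"dy":0,"dz":0,"rx":0,"ry":0,"rz":0,"hand":0.0},{"dx":0,"dy":0,"dz":0,"rx":0,"ry":0,"rz":0,"hand":0.0},{"dx":0,"dy":0,"dz":0,"rx":0,"ry":0,"rz":0,"hand":0.0}]' 50
python3 -m pendant '[{"dx":0,"dy":0,"dz":-0.01,"rx":0,"ry":0,"rz":0,"hand":0.0},{"dx":0,"dy":0,"dz":-0.015,"rx":0,"ry":0,"rz":0,"hand":0.0},{"dx":0,"dy":0,"dz":-0.015,"rx":0,"ry":0,"rz":0,"hand":0.0},{"dx":0,"dy":0,"dz":-0.01,"rx":0,"ry":0,"rz":0,"hand":0.0},{"dx":0,"dy":0,"dz":0,"rx":0,"ry":0,"rz":0,"hand":0.0},{"dx":0,"dy":0,"dz":0,"rx":0,"ry":0,"rz":0,"hand":0.0}]'
```

```text
clock: 14.42
position: [0.4375, 0.0714, 0.089]
ee_rot: [0.0, 1.0, 0.0, 0.001]
contact_force: [-0.2, 0.7, 5.9]
width: 0.0245
gripper_force: 48.9
clock: 14.92
position: [0.437, 0.0714, 0.1382]
ee_rot: [0.0, 1.0, 0.0, 0.0]
contact_force: [-0.1, 0.0, -2.0]
width: 0.0243
gripper_force: 49.2
```

```bash
python3 -m pendant '[{"dx":0.014,"dy":-0.0025,"dz":0,"rx":0,"ry":0,"rz":0,"hand":0.0},{"dx":0.03,"dy":-0.005,"dz":0,"rx":0,"ry":0,"rz":0,"hand":0.0},{"dx":0.03,"dy":-0.005,"dz":0,"rx":0,"ry":0,"rz":0,"hand":0.0},{"dx":0.03,"dy":-0.005,"dz":0,"rx":0,"ry":0,"rz":0,"hand":0.0},{"dx":0.03,"dy":-0.005,"dz":0,"rx":0,"ry":0,"rz":0,"hand":0.0},{"dx":0.03,"dy":-0.005,"dz":0,"rx":0,"ry":0,"rz":0,"hand":0.0},{"dx":0.015,"dy":-0.0025,"dz":0,"rx":0,"ry":0,"rz":0,"hand":0.0},{"dx":0,"dy":0,"dz":0,"rx":0,"ry":0,"rz":0,"hand":0.0},{"dx":0,"dy":0,"dz":0.01,"rx":0,"ry":0,"rz":0,"hand":0.0},{"dx":0,"dy":0,"dz":0.008,"rx":0,"ry":0,"rz":0,"hand":0.0},{"dx":0,"dy":0,"dz":0,"rx":0,"ry":0,"rz":0,"hand":0.0},{"dx":0,"dy":0,"dz":0,"rx":0,"ry":0,"rz":0,"hand":0.0}]'
python3 -m pendant '[{"dx":0,"dy":0,"dz":0.004,"rx":0,"ry":0,"rz":0,"hand":0.0},{"dx":0,"dy":0,"dz":0,"rx":0,"ry":0,"rz":0,"hand":0.0},{"dx":0,"dy":0,"dz":0,"rx":0,"ry":0,"rz":0,"hand":0.0}]' | grep -E "pos|cont"
```

```text
clock: 15.92
position: [0.6138, 0.1013, 0.1188]
ee_rot: [0.0, 1.0, 0.0, -0.002]
contact_force: [0.0, 0.5, -1.8]
width: 0.0245
gripper_force: 49.3
position: [0.6158, 0.1014, 0.1165]
contact_force: [0.3, -1.0, -2.2]
```

```bash
python3 -m pendant '[{"dx":-0.002,"dy":0,"dz":0.003,"rx":0,"ry":0,"rz":0,"hand":0.0},{"dx":0,"dy":0,"dz":0.001,"rx":0,"ry":0,"rz":0,"hand":0.0},{"dx":0,"dy":0,"dz":0,"rx":0,"ry":0,"rz":0,"hand":0.0}]' | grep -E "pos|cont"
python3 -m pendant '[{"dx":0,"dy":0,"dz":0.001,"rx":0,"ry":0,"rz":0,"hand":0.0},{"dx":0,"dy":0,"dz":0,"rx":0,"ry":0,"rz":0,"hand":0.0}]' | grep -E "pos|cont"
python3 -m pendant '[{"dx":0,"dy":0,"dz":0.001,"rx":0,"ry":0,"rz":0,"hand":0.0},{"dx":0,"dy":0,"dz":0,"rx":0,"ry":0,"rz":0,"hand":0.0}]' | grep -E "pos|cont"
```

```text
position: [0.6136, 0.1014, 0.1121]
contact_force: [-0.6, -0.7, -3.1]
position: [0.6141, 0.1015, 0.1112]
contact_force: [-1.4, -0.5, -1.9]
position: [0.6143, 0.1015, 0.1112]
contact_force: [-1.6, -0.1, 3.4]
```

```bash
python3 -m pendant '[{"dx":0,"dy":0,"dz":0,"rx":0,"ry":0,"rz":0,"hand":0.05},{"dx":0,"dy":0,"dz":0,"rx":0,"ry":0,"rz":0,"hand":0.05},{"dx":0,"dy":0,"dz":0,"rx":0,"ry":0,"rz":0,"hand":0.05},{"dx":0,"dy":0,"dz":-0.015,"rx":0,"ry":0,"rz":0,"hand":0.05},{"dx":0,"dy":0,"dz":-0.035,"rx":0,"ry":0,"rz":0,"hand":0.05},{"dx":-0.01,"dy":0,"dz":-0.02,"rx":0,"ry":0,"rz":0,"hand":0.05},{"dx":-0.04,"dy":0,"dz":0,"rx":0,"ry":0,"rz":0,"hand":0.05},{"dx":-0.04,"dy":0,"dz":0,"rx":0,"ry":0,"rz":0,"hand":0.05},{"dx":-0.03,"dy":0.02,"dz":0,"rx":0,"ry":0,"rz":0,"hand":0.05},{"dx":-0.03,"dy":0.025,"dz":0,"rx":0,"ry":0,"rz":0,"hand":0.05},{"dx":-0.02,"dy":0.03,"dz":0,"rx":0,"ry":0,"rz":0,"hand":0.05},{"dx":-0.01,"dy":0.04,"dz":0,"rx":0,"ry":0,"rz":0,"hand":0.05}]' | grep pos
python3 -m pendant '[{"dx":0,"dy":0.04,"dz":0,"rx":0,"ry":0,"rz":0,"hand":0.05},{"dx":0,"dy":0.04,"dz":0,"rx":0,"ry":0,"rz":0,"hand":0.05},{"dx":0,"dy":0,"dz":0,"rx":0,"ry":0,"rz":0,"hand":0.05},{"dx":0,"dy":0,"dz":0,"rx":0,"ry":0,"rz":0,"hand":0.05}]'
python3 - <<'E'
from h import *
d=cam("wrist")
o=d["frame"][:,:,::-1].copy()
def circ(c,z,r,col):
    t=np.linspace(0,2*np.pi,60);p=np.array([proj(d,[c[0]+r*np.cos(a),c[1]+r*np.sin(a),z]) for a in t])
    cv2.polylines(o,[np.round(p*16).astype(np.int32)],True,col,1,cv2.LINE_AA,4)
circ((.4337,-.1954),.06,.025,(0,255,255));circ((.4337,-.1954),.086,.013,(255,255,0))
cv2.imwrite("pics/w3.png",o)
E
```

```text
position: [0.4307, -0.0127, 0.1803]
clock: 18.08
position: [0.4343, -0.0956, 0.1805]
ee_rot: [0.0, 1.0, -0.002, 0.0]
contact_force: [0.5, 0.3, 0.6]
width: 0.0499
gripper_force: 0.0
```

View pics/w3.png

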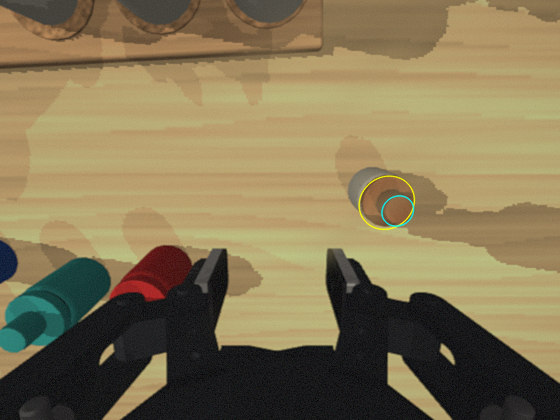

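The three placed canisters stand on the board at the top of the picture. The overlay fits the smallest lid at (387,203), so I'll go to it.

```bash
python3 -m pendant '[{"dx":0,"dy":0.033,"dz":0,"rx":0,"ry":0,"rz":0,"hand":0.05},{"dx":0,"dy":0.033,"dz":0.01,"rx":0,"ry":0,"rz":0,"hand":0.05},{"dx":0,"dy":0.034,"dz":0.015,"rx":0,"ry":0,"rz":0,"hand":0.05},{"dx":0,"dy":0,"dz":0.03,"rx":0,"ry":0,"rz":0,"hand":0.05},{"dx":0,"dy":0,"dz":0.015,"rx":0,"ry":0,"rz":0,"hand":0.05},{"dx":0,"dy":0,"dz":0,"rx":0,"ry":0,"rz":0,"hand":0.05},{"dx":0,"dy":0,"dz":0,"rx":0,"ry":0,"rz":0,"hand":0.05}]' | grep pos
python3 -m pendant '[{"dx":0,"dy":0,"dz":0.02,"rx":0,"ry":0,"rz":0,"hand":0.05},{"dx":0,"dy":0,"dz":0.015,"rx":0,"ry":0,"rz":0,"hand":0.05},{"dx":0,"dy":0,"dz":0.008,"rx":0,"ry":0,"rz":0,"hand":0.05},{"dx":0,"dy":0,"dz":0,"rx":0,"ry":0,"rz":0,"hand":0.05},{"dx":0,"dy":0,"dz":0,"rx":0,"ry":0,"rz":0,"hand":0.05}]'
```

```text
position: [0.4341, -0.1919, 0.1097]
clock: 19.13
position: [0.435, -0.1933, 0.0681]
ee_rot: [0.0, 1.0, 0.001, 0.001]
contact_force: [0.2, 0.1, 0.5]
width: 0.05
gripper_force: 0.0
```

```bash
python3 -m pendant '[{"dx":-0.001,"dy":0.0025,"dz":0.0035,"rx":0,"ry":0,"rz":0,"hand":0.05},{"dx":0,"dy":0,"dz":0,"rx":0,"ry":0,"rz":0,"hand":0.05},{"dx":0,"dy":0,"dz":0,"rx":0,"ry":0,"rz":0,"hand":0.0},{"dx":0,"dy":0,"dz":0,"rx":0,"ry":0,"rz":0,"hand":0.0},{"dx":0,"dy":0,"dz":0,"rx":0,"ry":0,"rz":0,"hand":0.0},{"dx":0,"dy":0,"dz":0,"rx":0,"ry":0,"rz":0,"hand":0.0},{"dx":0,"dy":0,"dz":0,"rx":0,"ry":0,"rz":0,"hand":0.0},{"dx":0,"dy":0,"dz":0,"rx":0,"ry":0,"rz":0,"hand":0.0}]' 50
python3 -m pendant '[{"dx":0,"dy":0,"dz":-0.01,"rx":0,"ry":0,"rz":0,"hand":0.0},{"dx":0,"dy":0,"dz":-0.015,"rx":0,"ry":0,"rz":0,"hand":0.0},{"dx":0,"dy":0,"dz":-0.015,"rx":0,"ry":0,"rz":0,"hand":0.0},{"dx":0,"dy":0,"dz":-0.02,"rx":0,"ry":0,"rz":0,"hand":0.0},{"dx":0,"dy":0,"dz":0,"rx":0,"ry":0,"rz":0,"hand":0.0},{"dx":0,"dy":0,"dz":0,"rx":0,"ry":0,"rz":0,"hand":0.0}]'
```

```text
clock: 19.8
position: [0.4336, -0.1966, 0.0644]
ee_rot: [0.0, 1.0, 0.0, 0.001]
contact_force: [-1.0, 0.7, 6.1]
width: 0.0243
gripper_force: 49.0
clock: 20.3
position: [0.4336, -0.1963, 0.124]
ee_rot: [0.0, 1.0, 0.0, 0.001]
contact_force: [-0.1, -0.4, -1.1]
width: 0.0248
gripper_force: 49.4
```

```bash
python3 -m pendant '[{"dx":0,"dy":-0.02,"dz":0,"rx":0,"ry":0,"rz":0,"hand":0.0},{"dx":0,"dy":-0.04,"dz":0,"rx":0,"ry":0,"rz":0,"hand":0.0},{"dx":0,"dy":-0.04,"dz":0,"rx":0,"ry":0,"rz":0,"hand":0.0},{"dx":0,"dy":-0.04,"dz":0,"rx":0,"ry":0,"rz":0,"hand":0.0},{"dx":0,"dy":-0.04,"dz":0,"rx":0,"ry":0,"rz":0,"hand":0.0},{"dx":0,"dy":-0.04,"dz":0,"rx":0,"ry":0,"rz":0,"hand":0.0},{"dx":0,"dy":-0.04,"dz":0,"rx":0,"ry":0,"rz":0,"hand":0.0},{"dx":0,"dy":-0.04,"dz":0,"rx":0,"ry":0,"rz":0,"hand":0.0},{"dx":0,"dy":-0.04,"dz":0,"rx":0,"ry":0,"rz":0,"hand":0.0},{"dx":0,"dy":-0.03,"dz":0,"rx":0,"ry":0,"rz":0,"hand":0.0},{"dx":0,"dy":-0.02,"dz":0,"rx":0,"ry":0,"rz":0,"hand":0.0},{"dx":0,"dy":0,"dz":0,"rx":0,"ry":0,"rz":0,"hand":0.0}]'
python3 -m pendant '[{"dx":0.014,"dy":0,"dz":0,"rx":0,"ry":0,"rz":0,"hand":0.0},{"dx":0.03,"dy":0,"dz":0,"rx":0,"ry":0,"rz":0,"hand":0.0},{"dx":0.03,"dy":0,"dz":0,"rx":0,"ry":0,"rz":0,"hand":0.0},{"dx":0.03,"dy":0,"dz":0,"rx":0,"ry":0,"rz":0,"hand":0.0},{"dx":0.03,"dy":0,"dz":0,"rx":0,"ry":0,"rz":0,"hand":0.0},{"dx":0.03,"dy":0,"dz":0,"rx":0,"ry":0,"rz":0,"hand":0.0},{"dx":0.014,"dy":0,"dz":0,"rx":0,"ry":0,"rz":0,"hand":0.0},{"dx":0,"dy":0,"dz":0,"rx":0,"ry":0,"rz":0,"hand":0.0},{"dx":0,"dy":0,"dz":0,"rx":0,"ry":0,"rz":0,"hand":0.0}]'
```

```text
clock: 21.3
position: [0.432, 0.1973, 0.1222]
ee_rot: [-0.001, 1.0, 0.002, -0.001]
contact_force: [-0.3, -0.2, -2.3]
width: 0.0243
gripper_force: 49.6
clock: 22.05
position: [0.6101, 0.1927, 0.1216]
ee_rot: [0.001, 1.0, -0.0, -0.002]
contact_force: [-0.4, 0.9, -1.9]
width: 0.0242
gripper_force: 49.6
```

Release z is about .0644 + .022 = .0865, so I need dy −.0035 and roughly 35 mm down.

```bash
python3 -m pendant '[{"dx":0.001,"dy":-0.0035,"dz":0.01,"rx":0,"ry":0,"rz":0,"hand":0.0},{"dx":0,"dy":0,"dz":0.012,"rx":0,"ry":0,"rz":0,"hand":0.0},{"dx":0,"dy":0,"dz":0.006,"rx":0,"ry":0,"rz":0,"hand":0.0},{"dx":0,"dy":0,"dz":0,"rx":0,"ry":0,"rz":0,"hand":0.0},{"dx":0,"dy":0,"dz":0,"rx":0,"ry":0,"rz":0,"hand":0.0}]' | grep -E "pos|cont"
python3 -m pendant '[{"dx":-0.001,"dy":0,"dz":0.003,"rx":0,"ry":0,"rz":0,"hand":0.0},{"dx":0,"dy":0,"dz":0.001,"rx":0,"ry":0,"rz":0,"hand":0.0},{"dx":0,"dy":0,"dz":0,"rx":0,"ry":0,"rz":0,"hand":0.0}]' | grep -E "pos|cont"
```

```text
position: [0.6107, 0.1975, 0.0951]
contact_force: [0.0, 0.3, -1.8]
position: [0.6109, 0.1975, 0.092]
contact_force: [-0.3, 0.4, -0.9]
```

```bash
python3 -m pendant '[{"dx":0,"dy":0.001,"dz":0.003,"rx":0,"ry":0,"rz":0,"hand":0.0},{"dx":0,"dy":0,"dz":0.001,"rx":0,"ry":0,"rz":0,"hand":0.0},{"dx":0,"dy":0,"dz":0,"rx":0,"ry":0,"rz":0,"hand":0.0}]' | grep -E "pos|cont"
python3 -m pendant '[{"dx":0,"dy":0,"dz":0.001,"rx":0,"ry":0,"rz":0,"hand":0.0},{"dx":0,"dy":0,"dz":0,"rx":0,"ry":0,"rz":0,"hand":0.0}]' | grep -E "pos|cont"
python3 -m pendant '[{"dx":0,"dy":0,"dz":0.001,"rx":0,"ry":0,"rz":0,"hand":0.0},{"dx":0,"dy":0,"dz":0,"rx":0,"ry":0,"rz":0,"hand":0.0}]' | grep -E "pos|cont"
```

```text
position: [0.6109, 0.1963, 0.0875]
contact_force: [-0.5, 0.3, -1.7]
position: [0.611, 0.1964, 0.0866]
contact_force: [-0.1, -0.5, -0.8]
position: [0.6113, 0.1965, 0.0865]
contact_force: [-0.1, -0.5, 3.6]
```

```bash
python3 -m pendant '[{"dx":0,"dy":0,"dz":0,"rx":0,"ry":0,"rz":0,"hand":0.05},{"dx":0,"dy":0,"dz":0,"rx":0,"ry":0,"rz":0,"hand":0.05},{"dx":0,"dy":0,"dz":0,"rx":0,"ry":0,"rz":0,"hand":0.05},{"dx":0,"dy":0,"dz":-0.015,"rx":0,"ry":0,"rz":0,"hand":0.05},{"dx":0,"dy":0,"dz":-0.035,"rx":0,"ry":0,"rz":0,"hand":0.05},{"dx":0,"dy":0,"dz":-0.04,"rx":0,"ry":0,"rz":0,"hand":0.05},{"dx":0,"dy":0,"dz":-0.04,"rx":0,"ry":0,"rz":0,"hand":0.05},{"dx":-0.025,"dy":0.015,"dz":-0.027,"rx":0,"ry":0,"rz":0,"hand":0.05},{"dx":-0.025,"dy":0.025,"dz":-0.02,"rx":0,"ry":0,"rz":0,"hand":0.05},{"dx":-0.025,"dy":0.028,"dz":-0.015,"rx":0,"ry":0,"rz":0,"hand":0.05},{"dx":-0.025,"dy":0.028,"dz":-0.015,"rx":0,"ry":0,"rz":0,"hand":0.05},{"dx":-0.02,"dy":0.028,"dz":-0.015,"rx":0,"ry":0,"rz":0,"hand":0.05}]' | grep pos
python3 -m pendant '[{"dx":0,"dy":0.02,"dz":-0.02,"rx":0,"ry":0,"rz":0,"hand":0.05},{"dx":0,"dy":0,"dz":0,"rx":0,"ry":0,"rz":0,"hand":0.05},{"dx":0,"dy":0,"dz":0,"rx":0,"ry":0,"rz":0,"hand":0.05},{"dx":0,"dy":0,"dz":0,"rx":0,"ry":0,"rz":0,"hand":0.05}]'|grep -E "clock|pos"
python3 - <<'E'
from h import *
Q=[((.6228,-.0884),.154,.035),((.6191,.0065),.130,.032),((.6153,.1015),.106,.0285),((.6116,.1964),.082,.025)]
for n in("wrist","top"):
    d=cam(n);o=d["frame"][:,:,::-1].copy()
    if n=="wrist": np.save("w4.npy",d,allow_pickle=True)
    for c,z,r in Q:
        for zz,rr,col in((z,r,(0,255,255)),(.022,.04,(255,0,255)),(.022,r,(0,255,0))):
            p=np.array([proj(d,[c[0]+rr*np.cos(a),c[1]+rr*np.sin(a),zz]) for a in np.linspace(0,2*np.pi,60)])
            cv2.polylines(o,[np.round(p*16).astype(np.int32)],True,col,1,cv2.LINE_AA,4)
    cv2.imwrite(f"pics/{n}4.png",o[:230,100:510] if n=="wrist" else cv2.resize(o[90:300,110:440],None,fx=2.4,fy=2.4))
E
```

```text
position: [0.489, 0.0716, 0.3086]
clock: 24.63
position: [0.4911, 0.053, 0.3271]
```

View pics/wrist4.png

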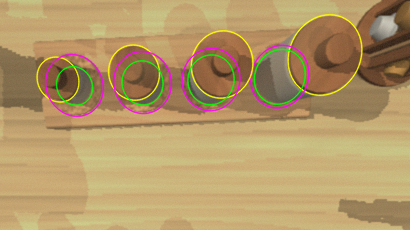

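View pics/top4.png

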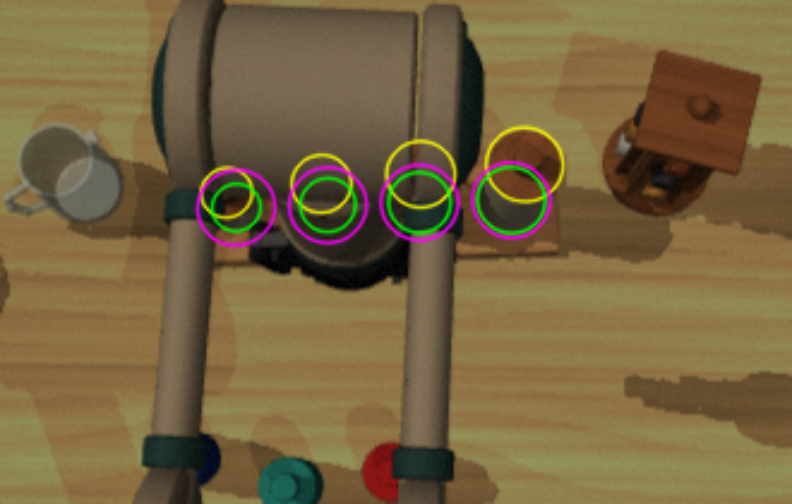

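All four lids coincide with their target circles in the wrist view, and the tower and jug look undisturbed. I'll pull the arm back and run one last numeric check in the top view.

```bash
python3 -m pendant '[{"dx":-0.02,"dy":0.035,"dz":0,"rx":0,"ry":0,"rz":0,"hand":0.05},{"dx":-0.02,"dy":0.035,"dz":0,"rx":0,"ry":0,"rz":0,"hand":0.05},{"dx":-0.02,"dy":0.035,"dz":0,"rx":0,"ry":0,"rz":0,"hand":0.05},{"dx":-0.02,"dy":0.035,"dz":0,"rx":0,"ry":0,"rz":0,"hand":0.05},{"dx":-0.02,"dy":0.035,"dz":0,"rx":0,"ry":0,"rz":0,"hand":0.05},{"dx":-0.02,"dy":0.035,"dz":0,"rx":0,"ry":0,"rz":0,"hand":0.05},{"dx":-0.02,"dy":0.035,"dz":0,"rx":0,"ry":0,"rz":0,"hand":0.05},{"dx":-0.02,"dy":0.035,"dz":0,"rx":0,"ry":0,"rz":0,"hand":0.05},{"dx":-0.02,"dy":0.035,"dz":0,"rx":0,"ry":0,"rz":0,"hand":0.05},{"dx":-0.02,"dy":0.035,"dz":0,"rx":0,"ry":0,"rz":0,"hand":0.05},{"dx":0,"dy":0,"dz":0,"rx":0,"ry":0,"rz":0,"hand":0.05},{"dx":0,"dy":0,"dz":0,"rx":0,"ry":0,"rz":0,"hand":0.05}]' | grep pos
python3 - <<'E'
from h import *
d=cam("top");f=d["frame"];hsv=cv2.cvtColor(f,cv2.COLOR_RGB2HSV)
m=((hsv[...,0]<=13)&(hsv[...,1]>168)&(hsv[...,2]>35)).astype(np.uint8)*255
m[:140]=0;m[205:]=0;m[:,:170]=0;m[:,350:]=0
m=cv2.morphologyEx(m,cv2.MORPH_OPEN,np.ones((5,5)))
cs=[cv2.fitEllipse(c) for c in cv2.findContours(m,0,2)[0] if cv2.contourArea(c)>120]
for (u,v),(a,b),_ in sorted(cs): print(np.round([u,v,a,b],1),[np.round(onplane(d,u,v,z)[:2],4).tolist() for z in (.082,.106,.13,.154)])
cv2.imwrite("pics/t5.png",cv2.resize(f[90:300,100:450,::-1],None,fx=2.2,fy=2.2))
E
```

```text
position: [0.2908, -0.2988, 0.3264]
[204.4 169.3  15.4  18.3] [[0.6128, 0.1955], [0.6066, 0.1913], [0.6003, 0.1871], [0.5941, 0.1829]]
[243.  165.8  19.9  21.2] [[0.6224, 0.1045], [0.616, 0.1024], [0.6095, 0.1003], [0.603, 0.0982]]
[284.6 163.5  24.   25.5] [[0.6292, 0.0067], [0.6225, 0.0069], [0.6159, 0.007], [0.6093, 0.0072]]
[327.4 158.7  24.9  29.2] [[0.6419, -0.0944], [0.635, -0.0919], [0.628, -0.0894], [0.6211, -0.0868]]
```

View pics/t5.png

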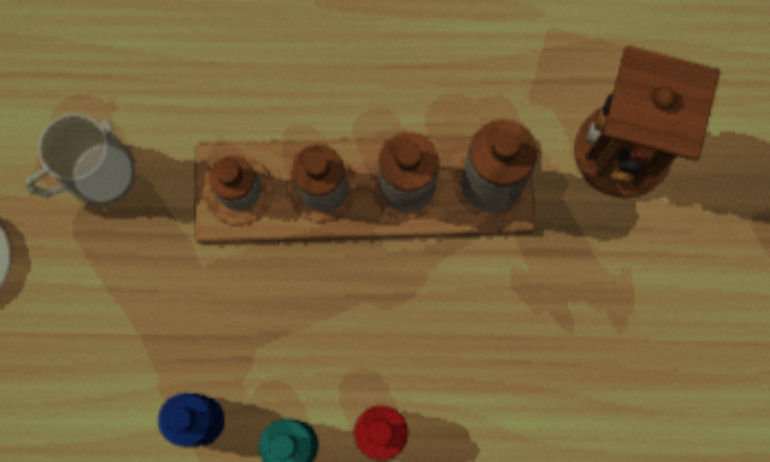

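The lids sit within about 3 mm of the pad centres, stepping down from the tower at (500,155) to the jug at (232,178), all upright. I'll hand it in.

```bash
python3 -c "
from rig import manip
print(manip.sign_off())"
```

```text
the job is handed in; nothing more can be done
None
```

The job is handed in: all four canisters stand upright on their pads, within about 3 mm of centre, tallest by the tower down to shortest by the jug, and neither the tower nor the jug was touched.

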